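# Rub a bevelled rail into its jig and hold it there

### The job

Take the blue-handled pressing block by its handle and use it to push the bevelled wooden rail home against the aluminium fence of the plywood jig, flat on the bed, then rub it down: run the block along the bevel from the rail's open end to the end by the red stop, keeping a light steady pressure against it all the way. Then go back to the middle of the rail and hold it there with one diagonal push of about 12 N, into the fence and down onto the bed together, and finish while still gripping the block and pressing. Never press hard (stay well under 40 N), and leave everything else on the bench where it is.

Things in the scene. Friction and masses are not known exactly. Their poses are not given: they have to be found in the camera images.
- presser: Pressing block, loose, upright, about 150 g. Dark wood foot 40 (x) x 44 (y) x 16 mm tall; its edges at +x and -x, along y, are round noses of 8 mm radius (axes at x = +-12, z = 8 mm), to lie on the bevel. Blue handle 26 (x) x 30 (y) mm from z = 16 to 88 mm on the middle. Same after a half turn. Origin: centre of the underside, z up.
- rail: Bevelled rail, brown wood, loose on the waxed bed (slides easily), off the fence and skewed: 40 (x) x 200 (y) x 34 mm tall, about 200 g. Origin: centre of underside; +x to the fence, +y to the stop, z up. Robot-side upper edge has a 45 degree bevel from x = -20, z = 10 to x = +4, z = 34 mm; below it a 10 mm vertical face, behind it a 16 mm flat top. Place along the fence is free.
- bed: The jig's plywood bed, fixed to the bench: 220 (x) x 280 (y) x 18 mm thick. Origin: centre of the underside, on the bench; +x points across it from the robot towards the fence, +y along the fence towards the stop, z up.
- fence: Aluminium fence, fixed on the bed along its y: 30 (x) x 260 (y) x 26 mm tall. Origin: centre of its underside, at x = 60, y = 0, z = 18 mm of the bed; same axes. Its working face looks to the robot at x = -15 mm (x = 45 mm of the bed); a rail fully home has its origin 35 mm in front of the fence's origin.
- stop: Red stop block, fixed on the bed at the +y end of the fence's working face: 44 (x) x 20 (y) x 22 mm tall. Origin: centre of its underside, at x = 22, y = 125, z = 18 mm of the bed.
- tin: Bystander: paint tin with a green label, 72 mm across, 85 mm tall. Origin: centre of the underside.
- bird: Bystander: carved white and blue bird on a 60 mm square base, about 105 mm tall and 120 mm long. Origin: centre of the underside; the bird looks along +x.
- pencils: Bystander: yellow tin full of pencils, 68 mm across, tin 75 mm tall, pencils to about 160 mm. Origin: centre of the underside.
- marker: Bystander: flat red carpenter's pencil, 12 x 150 x 7 mm (along y), lying on the bed behind the fence. Origin: centre of the underside.
- brush: Bystander: brush lying on the far part of the bench.
- driver: Bystander: screwdriver lying on the far part of the bench.
- block: Bystander: pale square wood block 90 x 70 x 60 mm, on the left of the bench. Origin: centre of the underside.
Not all that is in view belongs to the job. There is more than one size of the presser; the job needs the smaller. Of the things shaped like the rail, the brown one is meant.

How it is judged (in metres and radians):
On the way, in this order (a step that is already met when the one before it is completed fails the run):
1. block presses the rail to the fence near the rail's open end (contact force between presser and rail above 2 N and contact force between rail and fence above 1 N and contact force between the fingers and presser above 1 N and y of presser in the frame of rail between -0.12 and -0.045 m), for 0.06 s.
2. still pressing, a quarter of the way along (contact force between presser and rail above 2 N and contact force between rail and fence above 1 N and contact force between the fingers and presser above 1 N and y of presser in the frame of rail between -0.042 and -0.018 m), for 0.06 s.
3. still pressing, at the middle (contact force between presser and rail above 2 N and contact force between rail and fence above 1 N and contact force between the fingers and presser above 1 N and y of presser in the frame of rail between -0.012 and 0.012 m), for 0.06 s.
4. still pressing, three quarters along (contact force between presser and rail above 2 N and contact force between rail and fence above 1 N and contact force between the fingers and presser above 1 N and y of presser in the frame of rail between 0.018 and 0.042 m), for 0.06 s.
5. still pressing, near the stop end (contact force between presser and rail above 2 N and contact force between rail and fence above 1 N and contact force between the fingers and presser above 1 N and y of presser in the frame of rail between 0.045 and 0.12 m), for 0.06 s.
At the end, for the whole second after the job is handed in: Fingers hold the block; only its nose presses the rail, within 30 mm of the middle, over 5 N. The rail bears on the fence with over 3 N and on the bed with over 5 N, within 2.5 mm of the fence, parallel within 0.03 rad, flat on the bed, all still through the last second (contact force between presser and rail above 5 N and contact force between rail and fence above 3 N and contact force between rail and bed above 5 N and contact force between the fingers and presser above 3 N and contact force between the fingers and rail below 0.5 N and contact force between presser and bed below 0.5 N and contact force between presser and fence below 0.5 N and contact force between presser and stop below 0.5 N and x of rail in the frame of fence above -0.0375 m and z of rail in the frame of bed below 0.02 m and angle between the x axis of rail and the x axis of bed, either way round below 0.03 rad and angle between rail's own z axis and vertical below 0.03 rad and y of presser in the frame of rail between -0.03 and 0.03 m and angle between presser's own z axis and vertical below 0.4 rad and linear speed of each of rail, presser below 0.02 m/s); the arm keeps its last pose, push and grip.
It fails at once if the block presses the rail with 40 N or more (contact force between presser and rail above 40 N).
It fails at once if the fingers or arm push on the rail with more than 25 N (contact force between the arm and rail above 25 N).
It fails at once if a tin, the bird or the pencil tin is shifted over 25 mm or knocked over (distance of any of tin, bird, pencils from where it was at the start of the episode above 0.025 m or angle between any of tin, bird, pencils's own z axis and vertical above 0.4 rad).
It fails at once if another bystander is shifted over 25 mm (distance of any of marker, brush, driver, block from where it was at the start of the episode above 0.025 m).
It also fails if it takes over 72 s, if anything falls off the work surface, if the arm or the gripper's body presses on something with over 40 N, if the wrist force passes 120 N, or if a joint passes its speed limit or range.

### The arm

A 6-joint arm with a two-finger parallel gripper is mounted at the origin on the work surface. World frame = base frame: x ahead of the robot, y to its left, z up, the work surface at z = 0. Lengths are in mm, angles in rad, forces in N, time in s.
With the tool pointing down it reaches from about 350 to 775 mm from the base axis. Payload 7.3 kg.
Tool frame: the origin (TCP) lies midway between the tips of the shut fingers; the grasp point (between the pads) lies bot.tcp_to_grasp behind it (bot.tcp_to_grasp is the distance from the TCP to the grasp point, in mm); z points along the fingers, y is the direction in which the jaws open and shut (so a half turn about z gives the same grasp; the last joint's range is limited). The gripper opens to 92 mm and grips with 3 to 60 N. Pads are 19 mm wide; open, the fingers measure 130 mm over their backs; the gripper's body (75 mm by 190 mm) begins 47 mm behind the grasp point.
Start: joints at [1.158, 0.342, 1.524, -0, 1.275, -0.146], TCP at [138.399, 506.449, 226.741] pointing down, gripper open.
Joint ranges: [-2.53, 2.53], [-0.77, 2.02], [0.04, 2.7], [-1, 4.14], [0.28, 2.66], [-3.11, 3.11]. Speed limits (rad/s): [2.57, 2.57, 3.14, 3.14, 3.14, 3.14].

### API

Orientations are given as [roll, pitch, yaw] about the fixed x, y, z axes, in that order (R = Rz(yaw) Ry(pitch) Rx(roll)).
In Python, from plant import bot gives the robot as it stands.
- The arm moves only by the shell command python3 -m inch 'ROWS'. ROWS is JSON, one flat list of numbers, 7 for each row, row after row: the shift along the world's x, y, z in cm, then the turn, a rotation vector about the world's x, y, z in degrees, then the gripper command: -1 is shut, 1 is fully open, values between are in proportion. In form: [tx, ty, tz, ax, ay, az, fingers, tx, ty, tz, ax, ay, az, fingers, ...]. A call has exactly 5 rows; each row is the pose to reach, as a shift and turn from the pose measured when the call began; what a row does not reach only later rows make up. A row lasts 1/10 s, in which the tool goes at most 50 mm and 8.59 degrees, less where a joint would pass 70% of its speed; a pose out of reach is approached as far as the arm can. A call with a gripper value outside its range is refused whole. The fingers move at their own pace and stop on an object; the grip force is fixed at half the most. Time passes only in rows, so rows that repeat a pose let the fingers close, or fill a call up. It gives the time, the measured TCP pose, the force and the opening at its end, in the units of the state.
- bot.get_obs(): the state, without advancing time (a new reading comes with each control period).
- bot.capture(name): name is "side" or "top"; returns the picture (400x640x3 uint8, red, green, blue); there is no depth.
- bot.calibration(name): a dict with "fx", "fy", "cx", "cy" (pixels), "cam_to_world" (4x4, takes a point from camera to world coordinates). Camera axes: x right, y down, z forward; pixel columns grow to the right and rows downward; lengths in mm; the calibration is good to about 2 mm. A picture is of the moment at which its call begins. calibration takes no time and is no camera call.
- bot.close_job(): hands the job in, once; it reports no verdict.
The state is a dict: "time": time; "joint_positions": joint angles; "dq": joint speeds; "tau": joint torques, N m; "tool_pos": TCP position; "tcp_rot": TCP orientation; "contact_force": force on the tool from outside, world axes, zero at the start; "moment": the same for the moment, N m; "grip_width": finger opening in mm.
Only numpy, scipy, OpenCV 4.12 (cv2) and the standard library are available. Lean on these libraries where they do the work, as an engineer would, in place of code of your own. Each camera call takes 0.05 s, during which the arm holds its last target.

## Working session

There is one attempt and no reset: what is moved stays moved. The work goes in short steps, Python scripts to look and compute and a shell command to move; the robot and the scene stay as the last step left them, time stands still between calls to the robot, and variables do not carry over. Pictures are saved under pics/ and viewed, and the job is handed in when it is done.

```bash
mkdir -p pics; ls; python3 - <<'E'
from plant import bot
import cv2,numpy as np
np.set_printoptions(suppress=True,precision=3)
for n in("side","top"):
    im=bot.capture(n); cv2.imwrite(f"pics/{n}0.png",im[:,:,::-1])
    c=bot.calibration(n); print(n,c["fx"],c["fy"],c["cx"],c["cy"]);print(np.array(c["cam_to_world"]))
print(bot.get_obs(),bot.tcp_to_grasp)
E
```

```text
pics
side 409.79810523431155 409.79810523431155 319.41141573218994 200.1889998272688
[[   0.973   -0.125    0.197  293.724]
 [  -0.233   -0.556    0.798 -842.702]
 [   0.01    -0.822   -0.57   695.616]
 [   0.       0.       0.       1.   ]]
top 460.5170621105475 460.5170621105475 322.01898622636924 206.17118768284152
[[   0.006   -0.998    0.065  451.097]
 [  -1.      -0.004    0.029   64.763]
 [  -0.029   -0.065   -0.997 1257.468]
 [   0.       0.       0.       1.   ]]
{'time': 0.1, 'joint_positions': array([ 1.158,  0.343,  1.525,  0.   ,  1.275, -0.146]), 'dq': array([-0.002, -0.   , -0.002, -0.001,  0.001,  0.001]), 'tau': array([  0.001, -43.201, -24.469,   0.072,   0.053,  -0.   ]), 'tool_pos': array([138.254, 506.11 , 226.121]), 'tcp_rot': array([-3.14 , -0.   ,  2.875]), 'contact_force': array([ 0.24 , -0.42 ,  0.126]), 'moment': array([ 0.033, -0.04 ,  0.013]), 'grip_width': 91.29840046512146} 18.8
```

```bash
ls -la pics
```

```text
total 684
drwxr-xr-x 2 agent agent   4096 Dec  6 09:53 .
drwxr-xr-x 3 agent agent   4096 Dec  6 09:52 ..
-rw-r--r-- 1 agent agent 365774 Dec  6 09:53 side0.png
-rw-r--r-- 1 agent agent 322726 Dec  6 09:53 top0.png
```

View pics/side0.png

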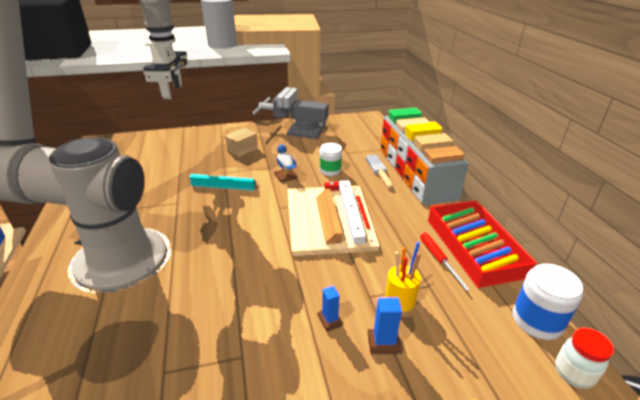

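View pics/top0.png

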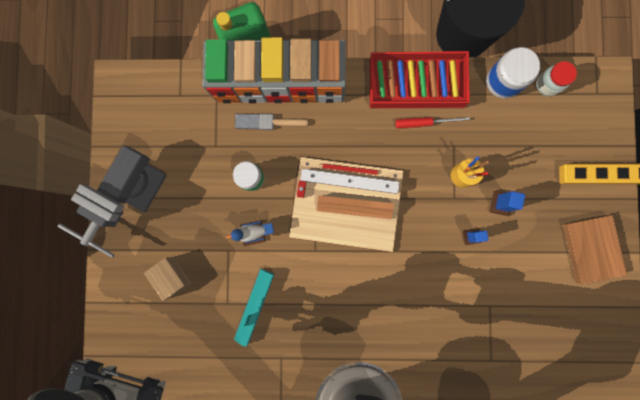

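Both pictures show two blue-handled blocks. One is at side (330,305) / top (477,237), the other at side (386,325) / top (510,201). The first looks smaller in both views, so it fits "the smaller". Two things are rail-shaped: the brown one on the bed at top (355,206) and the teal one at top (254,307). The brown one is meant. I'll check with enlarged crops.

```bash
python3 - <<'E'
import cv2,numpy as np
s=cv2.imread("pics/side0.png");t=cv2.imread("pics/top0.png")
def crop(im,x,y,w,h,k): return cv2.resize(im[y:y+h,x:x+w],None,fx=k,fy=k,interpolation=cv2.INTER_CUBIC)
a=crop(s,300,270,120,90,4);b=crop(t,450,180,80,90,4)
cv2.imwrite("pics/c1.png",np.hstack([a,b]))
cv2.imwrite("pics/c2.png",crop(t,280,150,130,105,6))
cv2.imwrite("pics/c3.png",crop(s,280,170,110,95,6))
E
```

```text
(no output)
```

View pics/c1.png

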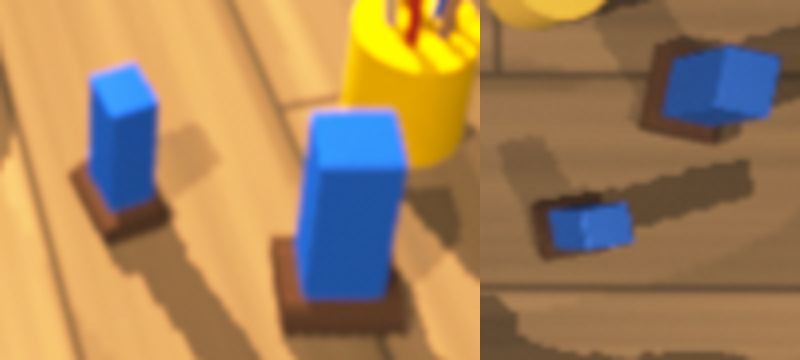

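View pics/c2.png

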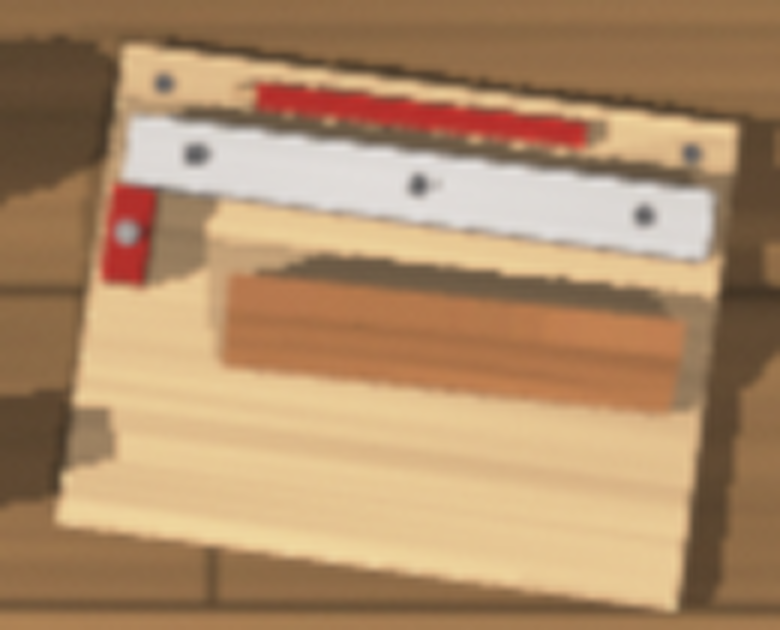

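View pics/c3.png

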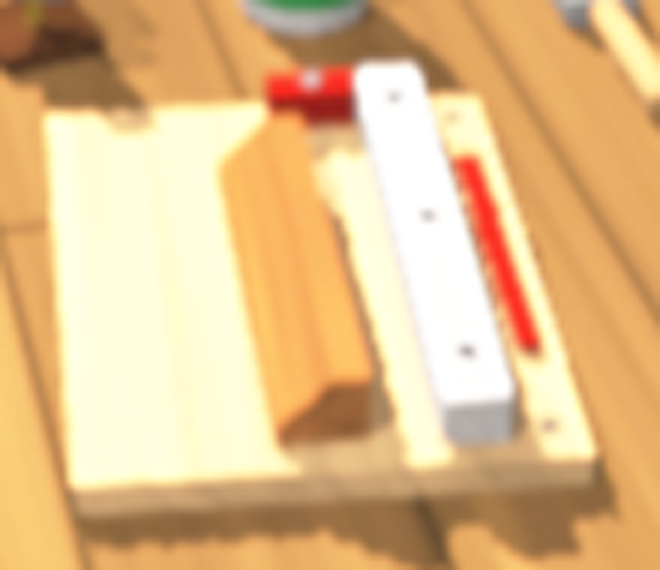

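```bash
python3 - <<'E'
import cv2,numpy as np
s=cv2.imread("pics/side0.png");t=cv2.imread("pics/top0.png")
def crop(im,x,y,w,h,k): return cv2.resize(im[y:y+h,x:x+w],None,fx=k,fy=k,interpolation=cv2.INTER_CUBIC)
cv2.imwrite("pics/c4.png",np.hstack([crop(s,315,280,32,50,12),crop(t,460,220,32,50,12)]))
E
```

```text
(no output)
```

View pics/c4.png

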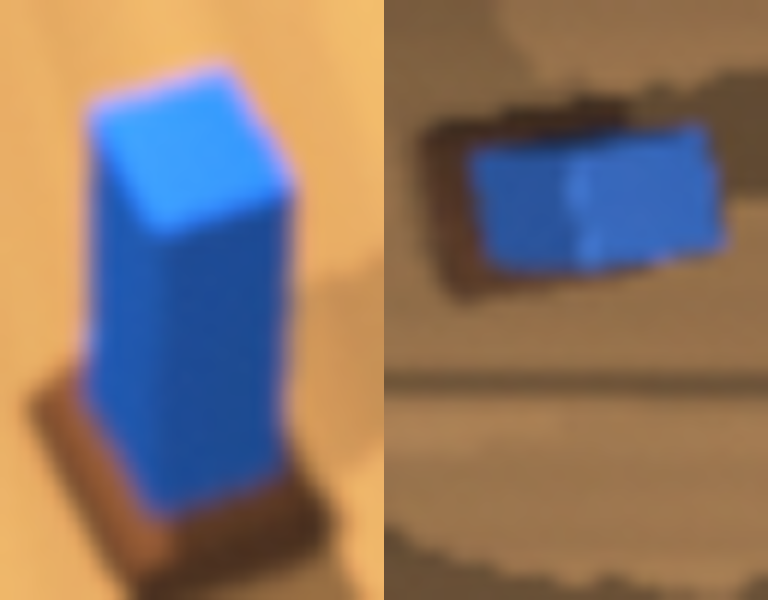

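```bash
cat > fit.py <<'E'
import numpy as np
from scipy.optimize import least_squares
from plant import bot
np.set_printoptions(suppress=True,precision=3)
C={n:bot.calibration(n) for n in("side","top")}
def proj(n,P):
    c=C[n];M=np.linalg.inv(np.array(c["cam_to_world"]));p=np.asarray(P)@M[:3,:3].T+M[:3,3]
    return np.c_[c["fx"]*p[:,0]/p[:,2]+c["cx"],c["fy"]*p[:,1]/p[:,2]+c["cy"]]
def un(pts,x,y,k): return (np.array(pts,float)+.5)/k-.5+[x,y]
def fit(obs,z0,x0,label):
    # obs: (cam, local pts, pixels)
    def r(q):
        R=np.array([[np.cos(q[2]),-np.sin(q[2])],[np.sin(q[2]),np.cos(q[2])]])
        o=[]
        for n,L,px in obs:
            L=np.array(L,float);P=np.c_[L[:,:2]@R.T+q[:2],L[:,2]+z0]
            o.append((proj(n,P)-px).ravel())
        return np.concatenate(o)
    s=least_squares(r,x0,x_scale=[1,1,.01],loss="soft_l1")
    print(label,s.x,"rms",np.sqrt(np.mean(s.fun**2)))
    return s
E
cat > f1.py <<'E'
from fit import *
T=lambda p:un(p,280,150,6); S=lambda p:un(p,280,170,6)
b=[(110,140,18),(110,-140,18),(-110,140,18),(-110,-140,18)]
tb=("top",b,T([(125,45),(740,122),(57,522),(677,610)])); sb=("side",b,S([(480,97),(597,455),(45,113),(70,487)]))
for o,l in(([tb,sb],"bed"),([tb],"bed top"),([sb],"bed side")): fit(o,0,[470,20,-.1],l)
f=[(-15,130,26),(15,130,26),(15,-130,26),(-15,-130,26)]
fit([("top",f,T([(122,183),(130,117),(714,190),(708,260)])),("side",f,S([(360,68),(415,63),(515,400),(440,405)]))],18,[530,20,-.1],"fence")
tr=("top",[(20,100,34),(20,-100,34),(-20,100,10),(-20,-100,10)],T([(232,275),(685,320),(222,365),(672,410)]))
sr=("side",[(20,100,34),(4,100,34),(-20,100,10),(4,-100,34),(20,-100,34),(20,-100,0)],S([(305,118),(268,118),(225,165),(325,385),(372,378),(370,430)]))
for o,l in(([tr,sr],"rail"),([tr],"rail top"),([sr],"rail side")): fit(o,18,[470,20,-.1],l)
T=lambda p:un(p,460,220,12); S=lambda p:un(p,315,280,12)
for hx,hy in((13,15),(15,13)):
    h=lambda sx,sy,z:(sx*hx,sy*hy,z)
    tp=("top",[h(1,1,88),h(1,-1,88),h(-1,-1,88),h(-1,1,88),h(1,1,16),h(-1,1,16)],T([(188,148),(323,128),(339,247),(206,268),(86,155),(106,265)]))
    sp=("side",[h(-1,1,88),h(1,1,88),h(1,-1,88),h(-1,-1,88),h(-1,-1,16),h(-1,1,16),h(1,-1,16)],S([(95,108),(222,70),(293,188),(158,235),(160,515),(85,395),(285,465)]))
    for o,l in(([tp,sp],"pr"),([tp],"pr top"),([sp],"pr side")): fit(o,0,[400,-280,.1],l+f" {hx}")
E
python3 f1.py
```

```text
bed [538.476  35.708  -0.133] rms 0.42392107771046134
bed top [539.113  36.376  -0.131] rms 0.22086560954130496
bed side [537.526  33.488  -0.137] rms 0.22343904466026107
fence [597.352  27.925  -0.132] rms 0.5888593180898788
rail [528.649  12.757  -0.109] rms 0.7213094880147658
rail top [528.965  13.337  -0.096] rms 0.2644493613685263
rail side [528.189  11.083  -0.12 ] rms 0.7817353834477994
pr 13 [ 452.601 -302.823    0.163] rms 0.5706228416012045
pr top 13 [ 453.358 -302.174    0.154] rms 0.28401884734478816
pr side 13 [ 451.861 -303.591    0.18 ] rms 0.6042638707960458
pr 15 [ 452.934 -302.733    0.151] rms 1.057886149005434
pr top 15 [ 453.2   -301.468    0.136] rms 0.7842328546247834
pr side 15 [ 452.738 -303.94     0.158] rms 1.1535299631703178
```

```bash
python3 - <<'E'
from fit import *
import cv2
def ray(n,u,v,z):
    c=C[n];M=np.array(c["cam_to_world"]);d=M[:3,:3]@[(u-c["cx"])/c["fx"],(v-c["cy"])/c["fy"],1];o=M[:3,3]
    return o+d*(z-o[2])/d[2]
print("big foot side bottom corners",[ray("side",*p,0)[:2] for p in((371,352),(402,348))],"left top",ray("side",368.5,330,20)[:2])
print("big handle top (top)",[ray("top",*p,130)[:2] for p in((511,195),(524,193),(524,209),(507,209))])
print("big foot left (top)",[ray("top",*p,20)[:2] for p in((494,191),(490,212))])
print("pencil tin top rim", ray("side",401,275,75)[:2], "base",ray("side",402,308,0)[:2], "top cam", ray("top",467,173,75)[:2])
o=bot.capture
for (u,v) in((461,160),(482,160),(478,158),(490,150)): print(ray("top",u,v,150)[:2])
E
```

```text
big foot side bottom corners [array([ 511.378, -394.049]), array([ 573.802, -399.291])] left top [ 516.974 -358.292]
big handle top (top) [array([ 553.278, -361.377]), array([ 558.255, -392.685]), array([ 519.334, -391.819]), array([ 519.165, -351.089])]
big foot left (top) [array([ 573.823, -358.285]), array([ 517.614, -346.723])]
pencil tin top rim [ 611.712 -280.266] base [ 613.259 -305.747] top cam [ 614.491 -271.838]
[ 635.587 -236.633]
[ 635.64  -286.666]
[ 640.48  -277.223]
[ 659.916 -306.117]
```

```bash
python3 - <<'E'
import cv2
t=cv2.imread("pics/top0.png")
cv2.imwrite("pics/c5.png",cv2.resize(t[130:250,440:560],None,fx=5,fy=5,interpolation=cv2.INTER_CUBIC))
E
```

```text
(no output)
```

View pics/c5.png

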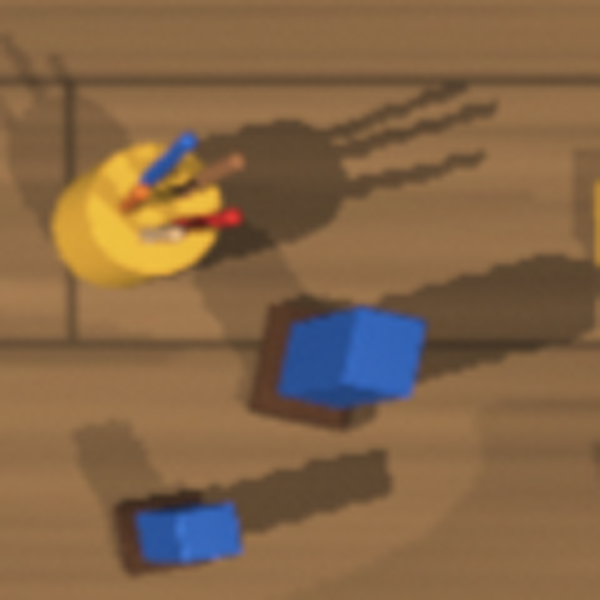

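The pictures confirm the small presser at side (330,305). Its size fits the 26x30x88 model at about (452.6,-302.8), yaw 0.16. I'll grasp it across its x, with the jaws along x. That keeps the gripper body clear of the big block and the pencils.

```bash
python3 -m inch '[15.5,-17.8,0,0,0,-30,1, 15.5,-17.8,0,0,0,-30,1, 15.5,-17.8,0,0,0,-30,1, 15.5,-17.8,0,0,0,-30,1, 15.5,-17.8,0,0,0,-30,1]'; python3 -m inch '[15.5,-17.8,0,0,0,-35,1, 15.5,-17.8,0,0,0,-35,1, 15.5,-17.8,0,0,0,-35,1, 15.5,-17.8,0,0,0,-35,1, 15.5,-17.8,0,0,0,-35,1]'
```

```text
time: 0.6
tool_pos: [294.4, 325.9, 225.9]
tcp_rot: [-3.14, 0.0, 2.348]
contact_force: [0.1, -0.3, -0.4]
grip_width: 92.0
time: 1.1
tool_pos: [450.7, 145.4, 225.7]
tcp_rot: [-3.14, 0.0, 1.731]
contact_force: [0.7, 0.8, -0.1]
grip_width: 91.6
```

```bash
python3 -m inch '[0,-25,0,0,0,0,1, 0,-25,0,0,0,0,1, 0,-25,0,0,0,0,1, 0,-25,0,0,0,0,1, 0,-25,0,0,0,0,1]'; python3 -m inch '[0.2,-19.9,0,0,0,0,1, 0.2,-19.9,0,0,0,0,1, 0.2,-19.9,0,0,0,0,1, 0.2,-19.9,0,0,0,0,1, 0.2,-19.9,0,0,0,0,1]';python3 - <<'E'
from plant import bot
import cv2
for n in("side","top"): cv2.imwrite(f"pics/{n}1.png",bot.capture(n)[:,:,::-1])
print(bot.get_obs()["tool_pos"])
E
```

```text
time: 1.6
tool_pos: [450.2, -104.1, 225.6]
tcp_rot: [-3.139, 0.0, 1.731]
contact_force: [2.0, 0.8, 0.1]
grip_width: 91.5
time: 2.1
tool_pos: [451.4, -308.5, 224.6]
tcp_rot: [-3.139, 0.002, 1.726]
contact_force: [0.9, 0.5, -0.0]
grip_width: 91.9
[ 451.53989765 -303.74013786  224.63985334]
```

View pics/side1.png

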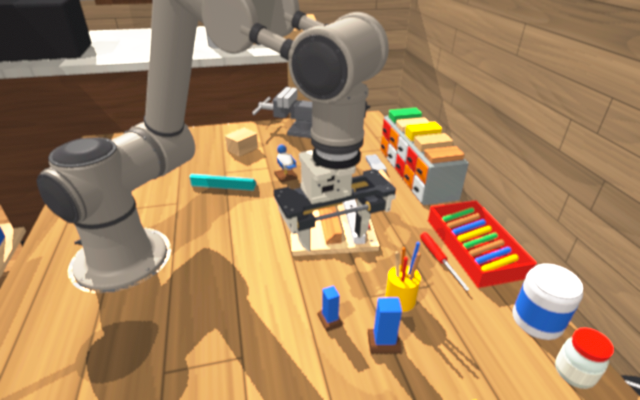

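```bash
python3 - <<'E'
from fit import *
p=bot.get_obs()["tool_pos"];print(p,proj("side",[p]),proj("top",[p]))
E
```

```text
[ 451.54 -303.74  224.64] [[332.549 238.33 ]] [[501.879 236.895]]
```

View pics/top1.png

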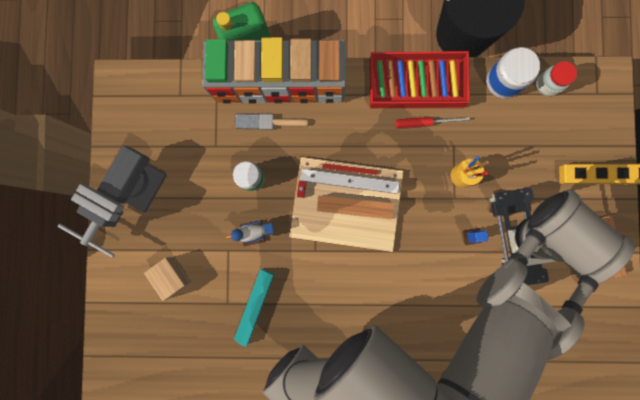

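```bash
python3 -m inch '[0.1,0.1,-3,0,0,0.4,1, 0.1,0.1,-6,0,0,0.4,1, 0.1,0.1,-10,0,0,0.4,1, 0.1,0.1,-12,0,0,0.4,1, 0.1,0.1,-12,0,0,0.4,1]'
```

```text
time: 2.7
tool_pos: [451.2, -299.6, 101.9]
tcp_rot: [-3.134, -0.007, 1.738]
contact_force: [0.0, 0.3, 1.0]
grip_width: 91.7
```

```bash
python3 - <<'E'
from plant import bot
import cv2
for n in("side","top"):
    im=bot.capture(n)[:,:,::-1]
    c=im[200:360,260:460] if n=="side" else im[150:290,420:595]
    cv2.imwrite(f"pics/{n}2.png",cv2.resize(c,None,fx=3.5,fy=3.5,interpolation=cv2.INTER_CUBIC))
print(bot.get_obs()["tool_pos"],bot.get_obs()["tcp_rot"],bot.get_obs()["contact_force"])
E
```

```text
[ 453.04095385 -301.770136    105.35521416] [-3.13853359e+00 -1.43556856e-03  1.73722336e+00] [ 0.55147743 -0.11204739  0.60433181]
```

View pics/side2.png

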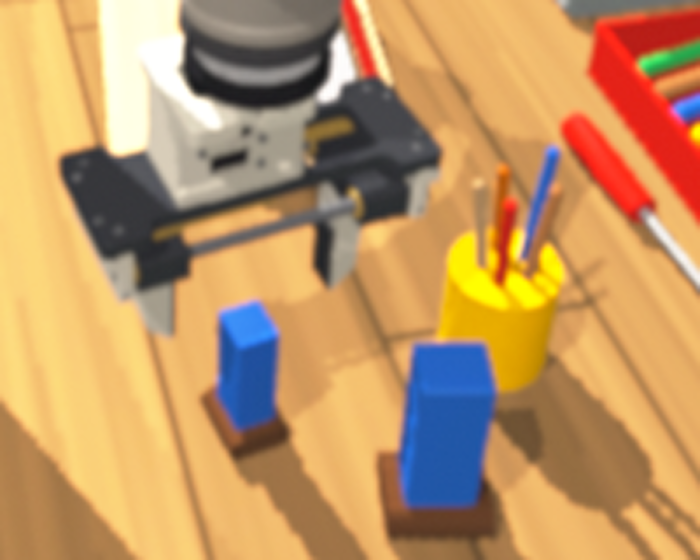

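The open jaws straddle the small block cleanly, with the handle midway between fingertips at crop (160,330) and (335,280). I'll descend and grip.

```bash
python3 -m inch '[0,-0.1,-2,0,0,0,1, 0,-0.1,-4,0,0,0,1, 0,-0.1,-6,0,0,0,1, 0,-0.1,-8,0,0,0,1, 0,-0.1,-8.2,0,0,0,1]'; python3 -m inch '[0,0,0,0,0,0,1, 0,0,0,0,0,0,-1, 0,0,0,0,0,0,-1, 0,0,0,0,0,0,-1, 0,0,0,0,0,0,-1]';python3 -m inch '[0,0,0,0,0,0,-1, 0,0,0,0,0,0,-1, 0,0,0,0,0,0,-1, 0,0,0,0,0,0,-1, 0,0,0,0,0,0,-1]'
```

```text
time: 3.3
tool_pos: [453.0, -302.1, 23.1]
tcp_rot: [-3.138, -0.002, 1.738]
contact_force: [-0.2, 0.7, 0.2]
grip_width: 92.0
time: 3.8
tool_pos: [453.2, -302.3, 23.7]
tcp_rot: [-3.138, -0.002, 1.738]
contact_force: [0.5, 0.4, 0.3]
grip_width: 64.6
time: 4.3
tool_pos: [453.2, -302.3, 23.6]
tcp_rot: [-3.138, -0.002, 1.738]
contact_force: [-1.0, -0.4, 0.1]
grip_width: 25.7
```

```bash
python3 -m inch '[0,0,1,0,0,0,-1, 0,0,3,0,0,0,-1, 0,0,6,0,0,0,-1, 0,0,9,0,0,0,-1, 0,0,10,0,0,0,-1]'; python3 -m inch '[0.5,4,0,0,0,-3,-1, 0.7,8,0,0,0,-7,-1, 0.9,12,0,0,0,-11,-1, 1.1,16,0,0,0,-17.2,-1, 1.1,16,0,0,0,-17.2,-1]';python3 -m inch '[0.5,4,0,0,0,0,-1, 0.7,8,0,0,0,0,-1, 0.9,12,0,0,0,0,-1, 1.1,16,0,0,0,0,-1, 1.1,16,0,0,0,0,-1]'; python3 - <<'E'
from plant import bot
import cv2
for n in("side","top"):
    im=bot.capture(n)[:,:,::-1]
    cv2.imwrite(f"pics/{n}3.png",im)
o=bot.get_obs();print(o["tool_pos"],o["tcp_rot"],o["contact_force"],o["grip_width"])
E
```

```text
time: 4.8
tool_pos: [454.3, -303.3, 127.0]
tcp_rot: [3.141, 0.002, 1.738]
contact_force: [0.6, 0.1, -0.2]
grip_width: 25.7
time: 5.3
tool_pos: [464.3, -138.9, 126.4]
tcp_rot: [-3.139, 0.0, 1.438]
contact_force: [-0.2, -1.1, -2.1]
grip_width: 26.1
time: 5.8
tool_pos: [474.8, 24.5, 126.0]
tcp_rot: [-3.138, -0.001, 1.444]
contact_force: [0.1, -0.7, -1.0]
grip_width: 25.7
[475.17554365  21.35640106 126.03288623] [-3.13852737e+00  7.50991503e-04  1.44132196e+00] [-0.80280722 -0.39005955 -1.32263662] 25.68196110742732
```

View pics/side3.png

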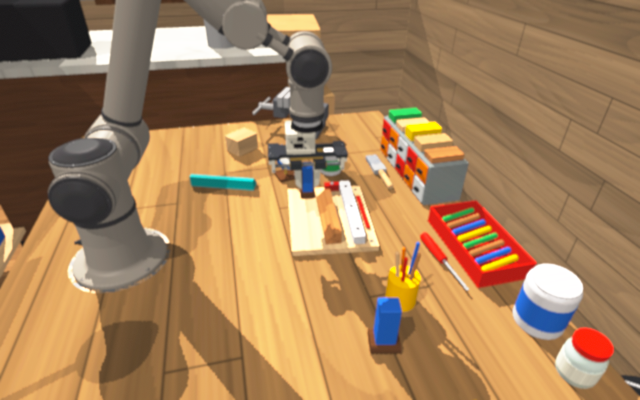

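```bash
cat > st.py <<'E'
import numpy as np
from plant import bot
o=bot.get_obs();a=-.133;R=np.array([[np.cos(a),-np.sin(a)],[np.sin(a),np.cos(a)]])
p=R.T@(o["tool_pos"][:2]-[538.5,35.7]);f=R.T@o["contact_force"][:2]
print("t%.1f presser bed x %.1f y %.1f bottom z(world) %.1f yawerr %.3f | F bed x %.1f y %.1f z %.1f | grip %.1f rot %s M %s"%(o["time"],p[0],p[1],o["tool_pos"][2]-23.6,o["tcp_rot"][2]-np.pi/2-a,f[0],f[1],o["contact_force"][2],o["grip_width"],np.round(o["tcp_rot"],3),np.round(o["moment"],2)))
E
python3 -m inch '[0,0,-1,0,0,-0.2,-1, 0,0,-3,0,0,-0.2,-1, 0,0,-5,0,0,-0.2,-1, 0,0,-6.4,0,0,-0.2,-1, 0,0,-6.5,0,0,-0.2,-1]'; python3 st.py
python3 - <<'E'
from plant import bot
import cv2
for n in("side","top"):
    im=bot.capture(n)[:,:,::-1]
    c=im[130:270,240:400] if n=="side" else im[140:270,270:430]
    cv2.imwrite(f"pics/{n}4.png",cv2.resize(c,None,fx=4.5,fy=4.5,interpolation=cv2.INTER_CUBIC))
E
python3 st.py
```

```text
time: 6.4
tool_pos: [473.7, 20.0, 58.7]
tcp_rot: [-3.134, 0.001, 1.436]
contact_force: [-0.0, -0.1, -1.4]
grip_width: 26.0
t6.4 presser bed x -62.2 y -24.1 bottom z(world) 35.1 yawerr -0.002 | F bed x 0.0 y -0.1 z -1.4 | grip 26.0 rot [-3.134e+00  1.000e-03  1.436e+00] M [-0.11  0.06  0.03]
t6.5 presser bed x -60.9 y -23.6 bottom z(world) 37.0 yawerr -0.001 | F bed x 0.5 y -0.9 z -2.1 | grip 26.1 rot [-3.137e+00  1.000e-03  1.436e+00] M [-0.14  0.01  0.02]
```

View pics/side4.png

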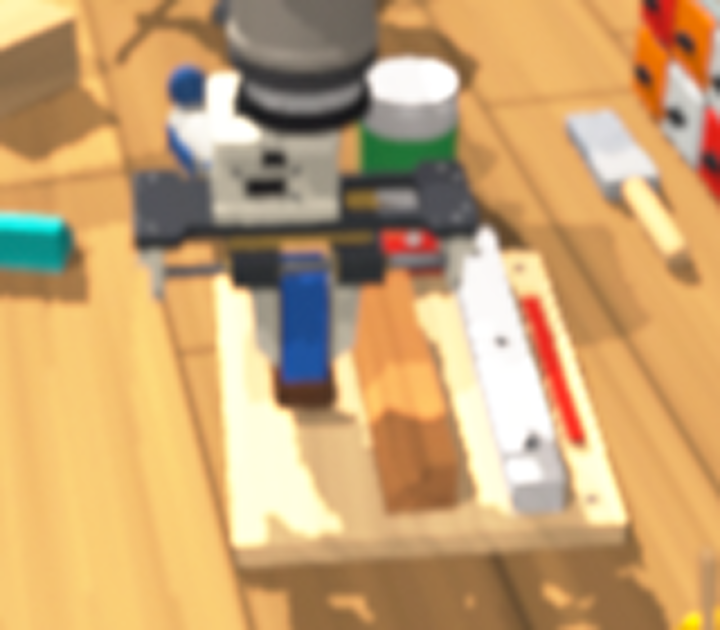

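View pics/top4.png

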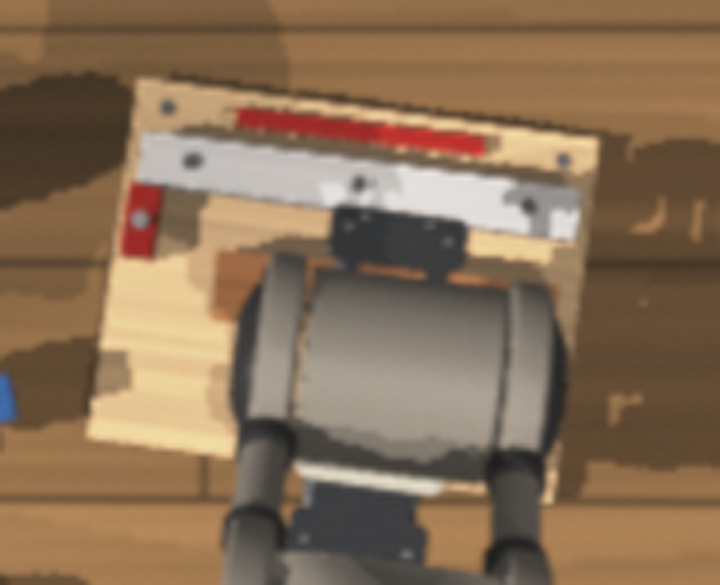

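```bash
python3 -m inch '[0.5,-0.07,0,0,0,0,-1, 1,-0.13,0,0,0,0,-1, 1.5,-0.2,0,0,0,0,-1, 2,-0.27,0,0,0,0,-1, 2.3,-0.3,0,0,0,0,-1]'; python3 st.py;  python3 -m inch '[0.2,-0.03,0,0,0,0,-1, 0.5,-0.07,0,0,0,0,-1, 0.8,-0.11,0,0,0,0,-1, 1,-0.13,0,0,0,0,-1, 1.1,-0.15,0,0,0,0,-1]'; python3 st.py
```

```text
time: 7.0
tool_pos: [498.8, 17.2, 60.8]
tcp_rot: [-3.138, 0.001, 1.436]
contact_force: [-0.6, -0.4, -1.1]
grip_width: 26.0
t7.0 presser bed x -36.9 y -23.6 bottom z(world) 37.2 yawerr -0.001 | F bed x -0.5 y -0.4 z -1.1 | grip 26.0 rot [-3.138e+00  1.000e-03  1.436e+00] M [-0.07  0.07  0.06]
time: 7.5
tool_pos: [510.0, 15.8, 60.8]
tcp_rot: [-3.138, 0.001, 1.436]
contact_force: [-0.6, 0.4, -0.9]
grip_width: 26.1
t7.5 presser bed x -25.6 y -23.5 bottom z(world) 37.2 yawerr -0.001 | F bed x -0.6 y 0.3 z -0.9 | grip 26.1 rot [-3.138e+00  1.000e-03  1.436e+00] M [-0.04  0.17  0.04]
```

```bash
python3 -m inch '[0.3,-0.04,0,0,0,0,-1, 0.7,-0.09,0,0,0,0,-1, 1.1,-0.15,0,0,0,0,-1, 1.5,-0.2,0,0,0,0,-1, 1.7,-0.23,0,0,0,0,-1]'; python3 st.py;  python3 -m inch '[0.1,-0.01,0,0,0,0,-1, 0.2,-0.03,0,0,0,0,-1, 0.3,-0.04,0,0,0,0,-1, 0.4,-0.05,0,0,0,0,-1, 0.4,-0.05,0,0,0,0,-1]'; python3 st.py
```

```text
time: 8.0
tool_pos: [527.5, 13.4, 60.8]
tcp_rot: [-3.139, 0.001, 1.436]
contact_force: [-0.0, -0.1, -1.0]
grip_width: 26.1
t8.0 presser bed x -7.9 y -23.6 bottom z(world) 37.2 yawerr -0.001 | F bed x -0.0 y -0.1 z -1.0 | grip 26.1 rot [-3.139e+00  1.000e-03  1.436e+00] M [-0.11  0.2   0.  ]
time: 8.5
tool_pos: [531.6, 12.9, 60.8]
tcp_rot: [-3.139, 0.001, 1.436]
contact_force: [-0.5, -0.3, -1.5]
grip_width: 26.0
t8.5 presser bed x -3.8 y -23.6 bottom z(world) 37.2 yawerr -0.001 | F bed x -0.4 y -0.4 z -1.5 | grip 26.0 rot [-3.139e+00  1.000e-03  1.436e+00] M [-0.14  0.04 -0.01]
```

```bash
python3 -m inch '[0.1,-0.01,0,0,0,0,-1, 0.2,-0.03,0,0,0,0,-1, 0.2,-0.03,0,0,0,0,-1, 0.2,-0.03,0,0,0,0,-1, 0.2,-0.03,0,0,0,0,-1]'; python3 st.py;python3 - <<'E'
from plant import bot
import cv2
im=bot.capture("side")[:,:,::-1]
cv2.imwrite("pics/side5.png",cv2.resize(im[150:270,270:390],None,fx=5,fy=5,interpolation=cv2.INTER_CUBIC))
E
```

```text
time: 9.0
tool_pos: [533.7, 12.5, 60.8]
tcp_rot: [-3.139, 0.001, 1.436]
contact_force: [0.8, 0.4, -1.1]
grip_width: 25.6
t9.0 presser bed x -1.7 y -23.6 bottom z(world) 37.2 yawerr -0.001 | F bed x 0.7 y 0.5 z -1.1 | grip 25.6 rot [-3.139e+00  1.000e-03  1.436e+00] M [-0.07  0.07 -0.07]
```

View pics/side5.png

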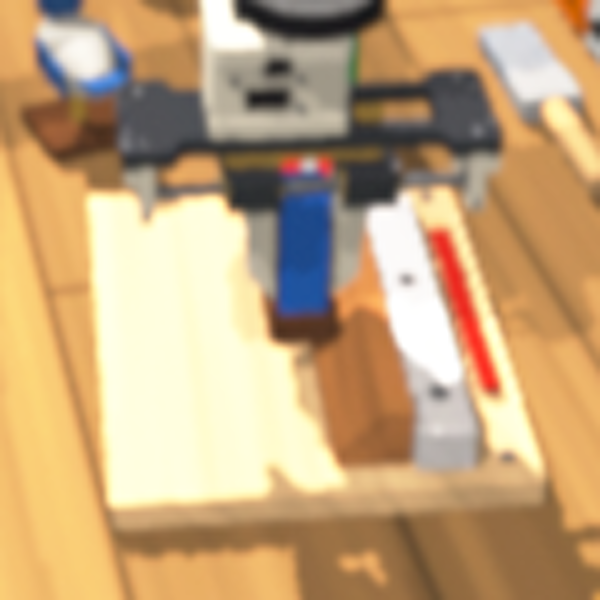

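```bash
python3 -m inch '[0.05,0,0,0,0,0,-1, 0.1,-0.01,0,0,0,0,-1, 0.1,-0.01,0,0,0,0,-1, 0.1,-0.01,0,0,0,0,-1, 0.1,-0.01,0,0,0,0,-1]'; python3 st.py;  python3 -m inch '[0.05,0,0,0,0,0,-1, 0.1,-0.01,0,0,0,0,-1, 0.1,-0.01,0,0,0,0,-1, 0.1,-0.01,0,0,0,0,-1, 0.1,-0.01,0,0,0,0,-1]'; python3 st.py
```

```text
time: 9.55
tool_pos: [534.5, 12.5, 60.8]
tcp_rot: [-3.139, 0.001, 1.436]
contact_force: [-2.0, 0.8, -0.2]
grip_width: 26.0
t9.6 presser bed x -0.9 y -23.5 bottom z(world) 37.2 yawerr -0.001 | F bed x -2.1 y 0.6 z -0.2 | grip 26.0 rot [-3.139e+00  1.000e-03  1.436e+00] M [-0.01  0.34  0.03]
time: 10.05
tool_pos: [534.6, 12.5, 60.8]
tcp_rot: [-3.137, 0.001, 1.437]
contact_force: [-4.5, 0.1, 3.7]
grip_width: 25.7
t10.1 presser bed x -0.8 y -23.5 bottom z(world) 37.2 yawerr -0.001 | F bed x -4.4 y -0.5 z 3.7 | grip 25.7 rot [-3.137e+00  1.000e-03  1.437e+00] M [-0.    0.96  0.05]
```

```bash
python3 -m inch '[-0.5,0.07,0,0,0,0,-1, -1,0.13,0,0,0,0,-1, -1.4,-2.8,0,0,0,0,-1, -1.8,-5.8,0,0,0,0,-1, -1.8,-5.8,0,0,0,0,-1]'; python3 st.py;  python3 -m inch '[0.2,-0.03,0,0,0,0,-1, 0.4,-0.05,0,0,0,0,-1, 0.6,-0.08,0,0,0,0,-1, 0.8,-0.11,0,0,0,0,-1, 0.8,-0.11,0,0,0,0,-1]'; python3 st.py
```

```text
time: 10.55
tool_pos: [516.5, -48.2, 60.9]
tcp_rot: [-3.138, 0.002, 1.434]
contact_force: [0.6, 0.9, -2.5]
grip_width: 25.6
t10.6 presser bed x -10.6 y -86.1 bottom z(world) 37.3 yawerr -0.004 | F bed x 0.5 y 0.9 z -2.5 | grip 25.6 rot [-3.138e+00  2.000e-03  1.434e+00] M [-0.04  0.12 -0.  ]
time: 11.05
tool_pos: [524.9, -48.9, 60.8]
tcp_rot: [-3.138, 0.002, 1.435]
contact_force: [0.2, 0.7, -1.7]
grip_width: 25.6
t11.1 presser bed x -2.2 y -85.6 bottom z(world) 37.2 yawerr -0.003 | F bed x 0.1 y 0.7 z -1.7 | grip 25.6 rot [-3.138e+00  2.000e-03  1.435e+00] M [-0.11  0.12 -0.02]
```

```bash
python3 -m inch '[0.1,-0.01,0,0,0,0,-1, 0.15,-0.02,0,0,0,0,-1, 0.2,-0.03,0,0,0,0,-1, 0.25,-0.03,0,0,0,0,-1, 0.27,-0.03,0,0,0,0,-1]'; python3 st.py;python3 - <<'E'
from plant import bot
import cv2
im=bot.capture("side")[:,:,::-1]
cv2.imwrite("pics/side6.png",cv2.resize(im[150:270,270:390],None,fx=5,fy=5,interpolation=cv2.INTER_CUBIC))
im=bot.capture("top")[:,:,::-1]
cv2.imwrite("pics/top6.png",cv2.resize(im[150:260,280:410],None,fx=5,fy=5,interpolation=cv2.INTER_CUBIC))
E
python3 st.py
```

```text
time: 11.55
tool_pos: [526.3, -48.8, 60.8]
tcp_rot: [-3.135, 0.002, 1.435]
contact_force: [-6.5, 1.4, 4.2]
grip_width: 25.9
t11.6 presser bed x -0.9 y -85.4 bottom z(world) 37.2 yawerr -0.003 | F bed x -6.6 y 0.5 z 4.2 | grip 25.9 rot [-3.135e+00  2.000e-03  1.435e+00] M [0.19 1.15 0.06]
t11.7 presser bed x -0.8 y -85.4 bottom z(world) 37.2 yawerr -0.003 | F bed x -6.1 y 1.4 z 2.8 | grip 25.9 rot [-3.135e+00  2.000e-03  1.435e+00] M [0.22 1.05 0.09]
```

View pics/side6.png

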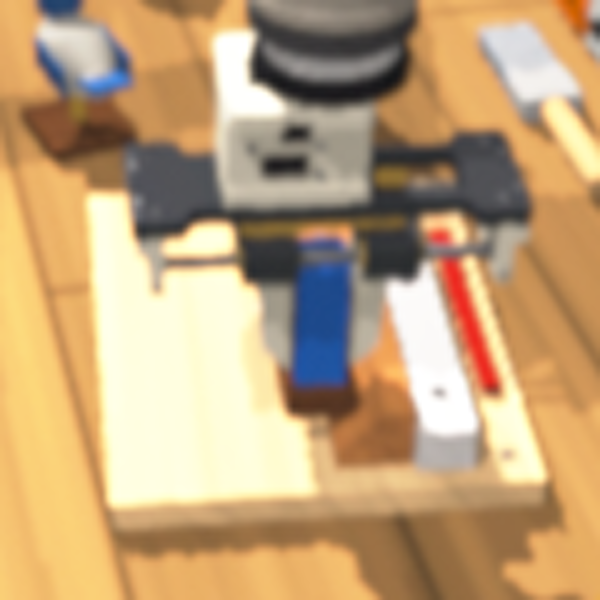

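View pics/top6.png

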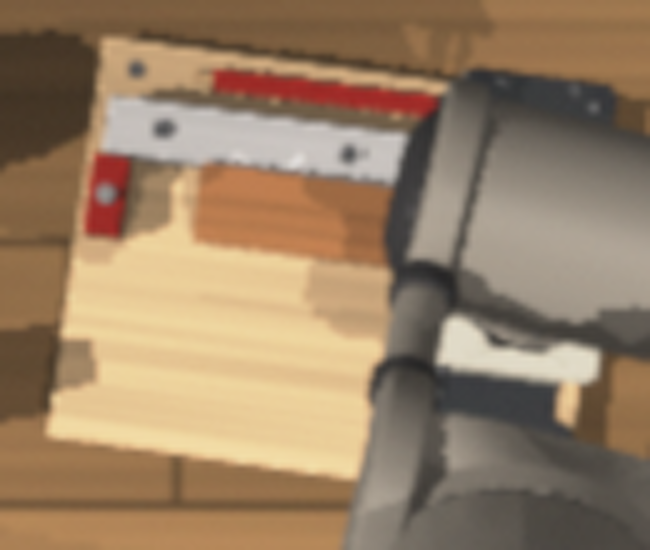

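```bash
python3 - <<'E'
from fit import *
c=C["top"];M=np.array(c["cam_to_world"])
for X,Y in((197,168),(194,240)):
    z=52 if Y==168 else 28
    u,v=280+(X+.5)/5-.5,150+(Y+.5)/5-.5
    d=M[:3,:3]@[(u-c["cx"])/c["fx"],(v-c["cy"])/c["fy"],1];p=(M[:3,3]+d*(z-M[2,3])/d[2])[:2]-[538.5,35.7]
    a=-.133;print(np.array([[np.cos(a),np.sin(a)],[-np.sin(a),np.cos(a)]])@p)
E
python3 -m inch '[0.17,0.38,0,0,0,0,-1, 0.23,0.78,0,0,0,0,-1, 0.28,1.17,0,0,0,0,-1, 0.33,1.57,0,0,0,0,-1, 0.39,1.97,0,0,0,0,-1]'; python3 st.py
```

```text
[41.307 78.833]
[ 5.285 76.267]
time: 12.15
tool_pos: [529.1, -29.1, 60.9]
tcp_rot: [-3.133, 0.002, 1.435]
contact_force: [-5.4, 0.0, 2.8]
grip_width: 26.0
t12.2 presser bed x -0.7 y -65.5 bottom z(world) 37.3 yawerr -0.003 | F bed x -5.4 y -0.7 z 2.8 | grip 26.0 rot [-3.133e+00  2.000e-03  1.435e+00] M [-0.17  1.14  0.01]
```

```bash
for i in 1; do python3 -m inch '[0.17,0.38,0,0,0,0,-1, 0.23,0.78,0,0,0,0,-1, 0.28,1.17,0,0,0,0,-1, 0.33,1.57,0,0,0,0,-1, 0.39,1.97,0,0,0,0,-1]'; python3 st.py; done;  python3 -m inch '[0.17,0.38,0,0,0,0,-1, 0.23,0.78,0,0,0,0,-1, 0.28,1.17,0,0,0,0,-1, 0.33,1.57,0,0,0,0,-1, 0.39,1.97,0,0,0,0,-1]'; python3 st.py
```

```text
time: 12.65
tool_pos: [531.8, -9.4, 60.9]
tcp_rot: [-3.13, 0.003, 1.435]
contact_force: [-5.2, -0.9, 4.2]
grip_width: 25.9
t12.7 presser bed x -0.7 y -45.6 bottom z(world) 37.3 yawerr -0.003 | F bed x -5.1 y -1.5 z 4.2 | grip 25.9 rot [-3.130e+00  3.000e-03  1.435e+00] M [-0.19  1.15  0.04]
time: 13.15
tool_pos: [534.5, 10.4, 61.0]
tcp_rot: [-3.128, 0.003, 1.435]
contact_force: [-6.0, -0.8, 3.9]
grip_width: 25.9
t13.2 presser bed x -0.6 y -25.6 bottom z(world) 37.4 yawerr -0.003 | F bed x -5.8 y -1.6 z 3.9 | grip 25.9 rot [-3.128e+00  3.000e-03  1.435e+00] M [-0.16  1.17  0.02]
```

```bash
python3 -m inch '[0.17,0.38,0,0,0,0,-1, 0.23,0.78,0,0,0,0,-1, 0.28,1.17,0,0,0,0,-1, 0.33,1.57,0,0,0,0,-1, 0.39,1.97,0,0,0,0,-1]'; python3 st.py;   python3 -m inch '[0.17,0.38,0,0,0,0,-1, 0.23,0.78,0,0,0,0,-1, 0.28,1.17,0,0,0,0,-1, 0.33,1.57,0,0,0,0,-1, 0.39,1.97,0,0,0,0,-1]'; python3 st.py; python3 -m inch '[0.17,0.38,0,0,0,0,-1, 0.23,0.78,0,0,0,0,-1, 0.28,1.17,0,0,0,0,-1, 0.33,1.57,0,0,0,0,-1, 0.39,1.97,0,0,0,0,-1]'; python3 st.py
```

```text
time: 13.65
tool_pos: [537.2, 30.1, 61.0]
tcp_rot: [-3.125, 0.004, 1.435]
contact_force: [-6.2, -0.3, 4.9]
grip_width: 25.9
t13.7 presser bed x -0.5 y -5.7 bottom z(world) 37.4 yawerr -0.003 | F bed x -6.1 y -1.1 z 4.9 | grip 25.9 rot [-3.125  0.004  1.435] M [-0.21  1.06  0.06]
time: 14.15
tool_pos: [540.0, 49.8, 61.1]
tcp_rot: [-3.123, 0.004, 1.435]
contact_force: [-5.5, -0.2, 3.4]
grip_width: 26.0
t14.2 presser bed x -0.4 y 14.1 bottom z(world) 37.5 yawerr -0.002 | F bed x -5.4 y -1.0 z 3.4 | grip 26.0 rot [-3.123  0.004  1.435] M [-0.11  1.09  0.  ]
time: 14.65
tool_pos: [542.7, 69.5, 61.1]
tcp_rot: [-3.12, 0.005, 1.435]
contact_force: [-6.1, -0.8, 4.1]
grip_width: 25.6
t14.7 presser bed x -0.3 y 34.1 bottom z(world) 37.5 yawerr -0.002 | F bed x -6.0 y -1.6 z 4.1 | grip 25.6 rot [-3.12   0.005  1.435] M [-0.15  1.08  0.12]
```

```bash
python3 -m inch '[0.17,0.3,0,0,0,0,-1, 0.2,0.5,0,0,0,0,-1, 0.23,0.78,0,0,0,0,-1, 0.23,0.78,0,0,0,0,-1, 0.23,0.78,0,0,0,0,-1]'; python3 st.py;python3 - <<'E'
from plant import bot
import cv2
im=bot.capture("side")[:,:,::-1]
cv2.imwrite("pics/side7.png",cv2.resize(im[150:270,270:390],None,fx=5,fy=5,interpolation=cv2.INTER_CUBIC))
im=bot.capture("top")[:,:,::-1]
cv2.imwrite("pics/top7.png",cv2.resize(im[150:260,280:410],None,fx=5,fy=5,interpolation=cv2.INTER_CUBIC))
E
python3 st.py
```

```text
time: 15.15
tool_pos: [543.8, 77.6, 61.1]
tcp_rot: [-3.118, 0.005, 1.436]
contact_force: [-5.9, 0.4, 3.6]
grip_width: 25.7
t15.2 presser bed x -0.3 y 42.3 bottom z(world) 37.5 yawerr -0.002 | F bed x -5.9 y -0.3 z 3.6 | grip 25.7 rot [-3.118  0.005  1.436] M [0.28 1.04 0.02]
t15.2 presser bed x -0.3 y 42.3 bottom z(world) 37.5 yawerr -0.002 | F bed x -5.2 y -0.4 z 4.1 | grip 26.1 rot [-3.118  0.005  1.436] M [0.22 1.06 0.03]
```

View pics/side7.png

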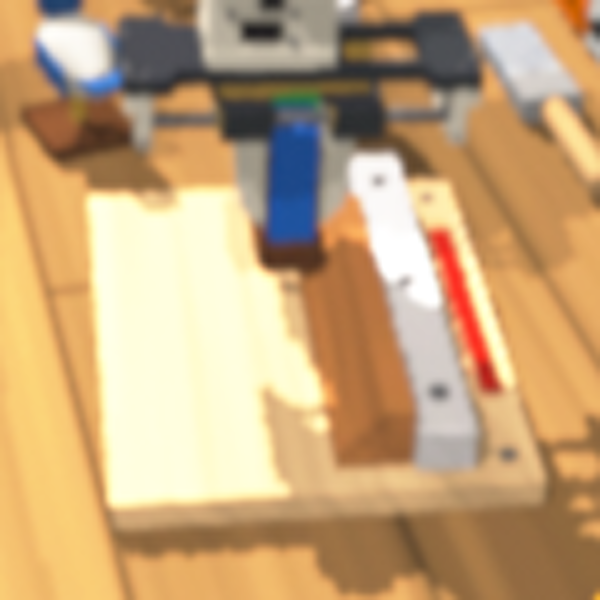

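View pics/top7.png

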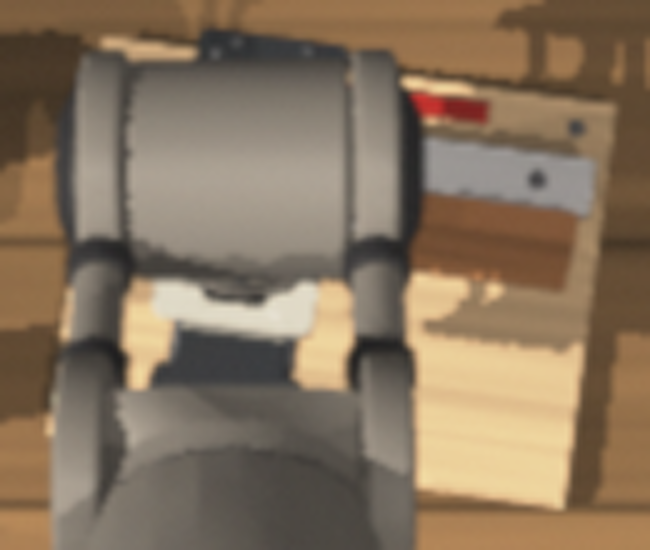

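```bash
python3 - <<'E'
from fit import *
c=C["top"];M=np.array(c["cam_to_world"])
for X,Y,z in((577,222,52),(565,290,28)):
    u,v=280+(X+.5)/5-.5,150+(Y+.5)/5-.5
    d=M[:3,:3]@[(u-c["cx"])/c["fx"],(v-c["cy"])/c["fy"],1];p=(M[:3,3]+d*(z-M[2,3])/d[2])[:2]-[538.5,35.7]
    a=-.133;print(np.array([[np.cos(a),np.sin(a)],[-np.sin(a),np.cos(a)]])@p)
E
python3 -m inch '[-0.5,0.07,0,0.1,-0.6,0,-1, -1,0.13,0,0.1,-1.2,0,-1, -1.4,-2.8,0,0.1,-1.2,0,-1, -1.85,-6.2,0,0.1,-1.2,0,-1, -1.85,-6.2,0,0.1,-1.2,0,-1]'; python3 st.py;  python3 -m inch '[0.2,-0.03,0,0,0,0,-1, 0.4,-0.05,0,0,0,0,-1, 0.6,-0.08,0,0,0,0,-1, 0.8,-0.11,0,0,0,0,-1, 0.8,-0.11,0,0,0,0,-1]'; python3 st.py
```

```text
[  40.058 -122.282]
[   5.72  -123.416]
time: 15.75
tool_pos: [525.0, 12.7, 61.2]
tcp_rot: [-3.139, 0.001, 1.433]
contact_force: [-0.2, 0.1, -1.5]
grip_width: 25.9
t15.8 presser bed x -10.4 y -24.6 bottom z(world) 37.6 yawerr -0.005 | F bed x -0.3 y 0.1 z -1.5 | grip 25.9 rot [-3.139e+00  1.000e-03  1.433e+00] M [-0.06  0.08 -0.01]
time: 16.25
tool_pos: [533.3, 12.1, 61.2]
tcp_rot: [-3.14, 0.001, 1.434]
contact_force: [-0.2, -0.1, -1.3]
grip_width: 26.0
t16.2 presser bed x -2.0 y -24.1 bottom z(world) 37.6 yawerr -0.004 | F bed x -0.1 y -0.1 z -1.3 | grip 26.0 rot [-3.140e+00  1.000e-03  1.434e+00] M [-0.08  0.02 -0.02]
```

```bash
python3 -m inch '[0.1,-0.01,0,0,0,0,-1, 0.16,-0.02,-0.02,0,0,0,-1, 0.2,-0.03,-0.04,0,0,0,-1, 0.24,-0.03,-0.08,0,0,0,-1, 0.24,-0.03,-0.08,0,0,0,-1]'; python3 st.py; python3 -m inch '[0.09,-0.01,-0.08,0,0,0,-1, 0.09,-0.01,-0.08,0,0,0,-1, 0.09,-0.01,-0.08,0,0,0,-1, 0.09,-0.01,-0.08,0,0,0,-1, 0.09,-0.01,-0.08,0,0,0,-1]'; python3 st.py
```

```text
time: 16.75
tool_pos: [534.4, 12.1, 60.6]
tcp_rot: [-3.137, 0.001, 1.434]
contact_force: [-5.3, 0.6, 6.2]
grip_width: 26.2
t16.8 presser bed x -0.9 y -23.9 bottom z(world) 37.0 yawerr -0.004 | F bed x -5.3 y -0.1 z 6.2 | grip 26.2 rot [-3.137e+00  1.000e-03  1.434e+00] M [0.2  1.17 0.04]
time: 17.25
tool_pos: [533.9, 12.2, 60.1]
tcp_rot: [-3.134, 0.001, 1.434]
contact_force: [-7.3, 1.2, 6.0]
grip_width: 25.8
t17.2 presser bed x -1.4 y -23.9 bottom z(world) 36.5 yawerr -0.004 | F bed x -7.4 y 0.2 z 6.0 | grip 25.8 rot [-3.134e+00  1.000e-03  1.434e+00] M [0.19 1.24 0.12]
```

```bash
python3 -m inch '[0.12,-0.02,-0.09,0,0,0,-1, 0.12,-0.02,-0.09,0,0,0,-1, 0.12,-0.02,-0.09,0,0,0,-1, 0.12,-0.02,-0.09,0,0,0,-1, 0.12,-0.02,-0.09,0,0,0,-1]'; python3 st.py; python3 -c "
from plant import bot
import cv2
for i in range(3): im=bot.capture('side')[:,:,::-1]; print(bot.get_obs()['contact_force'],bot.get_obs()['tool_pos'])
cv2.imwrite('pics/side8.png',cv2.resize(im[150:270,270:390],None,fx=5,fy=5,interpolation=cv2.INTER_CUBIC))
im=bot.capture('top')[:,:,::-1]
cv2.imwrite('pics/top8.png',cv2.resize(im[150:260,280:410],None,fx=5,fy=5,interpolation=cv2.INTER_CUBIC))
"; python3 st.py
```

```text
time: 17.75
tool_pos: [533.4, 12.3, 59.5]
tcp_rot: [-3.131, 0.001, 1.434]
contact_force: [-7.8, 1.0, 8.0]
grip_width: 25.6
t17.8 presser bed x -1.9 y -23.8 bottom z(world) 35.9 yawerr -0.004 | F bed x -7.9 y -0.1 z 8.0 | grip 25.6 rot [-3.131e+00  1.000e-03  1.434e+00] M [0.13 1.46 0.05]
[-8.11186764  1.39584153  8.20524554] [533.3941673   12.32441767  59.53004209]
[-6.77656855  0.43216931  8.52173467] [533.42626867  12.31305846  59.53943878]
[-8.32379112  0.42763303  8.23306356] [533.43418205  12.30919805  59.53950873]
t17.9 presser bed x -1.9 y -23.8 bottom z(world) 35.9 yawerr -0.004 | F bed x -6.7 y -0.7 z 8.5 | grip 26.0 rot [-3.131e+00  1.000e-03  1.434e+00] M [0.11 1.45 0.06]
```

View pics/side8.png

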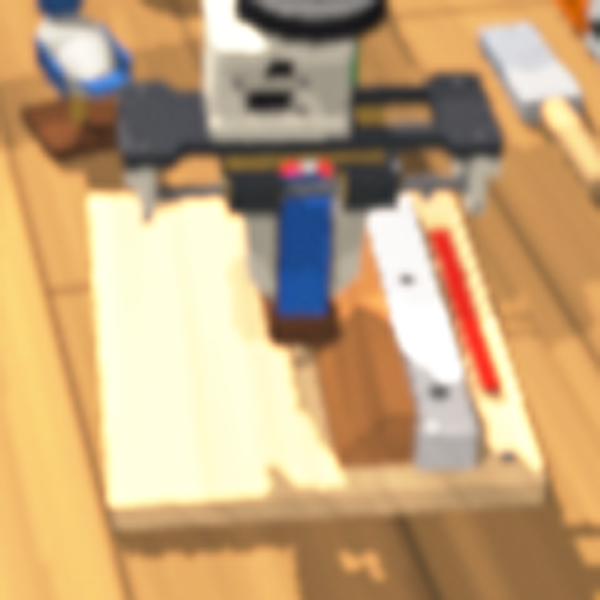

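View pics/top8.png

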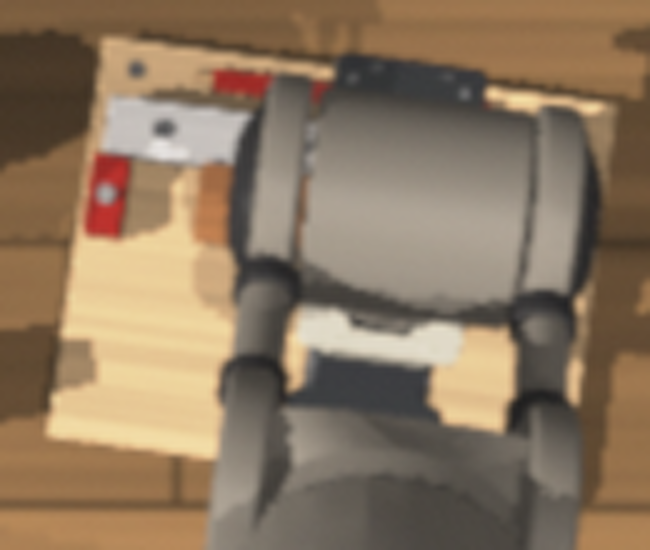

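Fx is about 7.7 N. Fz is about 9.7 N once the block's weight is added back. That makes about 12 N diagonally, and it is steady. Both pictures show the rail flush with the fence, and the fingertips are about 7 mm above the rail top. I'm handing in.

```bash
python3 -c "
from plant import bot
print(bot.close_job())"; python3 st.py
```

```text
the job is handed in; nothing more can be done
None
the job is handed in; nothing more can be done
```

I pushed the brown rail home with the smaller blue-handled block, rubbed it down from the open end to the stop end, and went back to the middle. I handed in there at about 18 s of the 72 s, still gripping and pressing. No verdict is reported, so the points below are my own last checks.

- **Rub:** the wrist force held steady at about 6–8 N all the way, with the block going from about -62 mm to +65 mm along the rail. The rail did not noticeably slide.
- **Final hold:** the force was about 7–8 N into the fence and 9–10 N down, about 12 N together, and steady over the last readings. The block was about 1 mm from the rail's middle with its tilt at about 0.01 rad and the grip opening at 26 mm.
- **Rail and bystanders:** the last pictures show the rail flush with the fence. The bystanders visible in those crops have not moved; I did not check the others in a final picture.
- **Not measured:** the separate rail–fence and rail–bed forces are inferred from the wrist reading. The two cameras disagreed by 1–3 mm on positions, but the contact point matched the fitted geometry to within about 0.2 mm. The block crept about 1 mm down the bevel as I raised the force in the final press, then held still.

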